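Set and lock the mitre guide at 30 degrees

TASK

The pine strip needs a 30 degree cut. Pull the red lock slide of the green mitre jig out along its arm to its stop, swing the arm to the robot's left to the notch marked 30, and push the lock slide fully home there so that the guide is locked. Leave the things standing around the jig where they are.

Things in the scene. Friction and masses are not known exactly. Their poses are not given: they have to be found in the camera images.
- notch_30 (a point): left 30 notch in the steel index plate (radius 105 mm, notches every 15 degrees, 22 mm deep) of the green mitre jig fixed to the bench (disc 216 mm across, fence and clamped pine strip towards the robot). Point: middle of the notch, 28 mm high. Its x axis points level to the arm's vertical pivot axis, 94 mm away; z up. The notch marked 0 is 30 degrees clockwise from it, seen from above
- lock_slide (a joint): how far the lock slide is drawn out along the arm, away from the pivot, m: 0 fully home (bolt at the bottom of a notch), 0.028 at the outer stop. The 10 mm bolt with round nose clears the notches beyond 0.023; it enters a notch when the arm is within about 2 degrees, and centres the arm as it goes in. 3 N friction, stays where it is left
- lock_grip (a point): middle of the red grip of the lock slide, 58 mm above the bench: upright block 24 mm long along the arm, 20 mm wide across it, 34 mm tall (41 to 75 mm above the bench), on a red plate 36 mm wide whose top is 43 mm high. 130 mm from the pivot when home, 158 mm when drawn out. x axis along the arm to the pivot, z up
- guide_knob (a point): middle of the black knob, 30 mm across, at the arm's end: 62 mm above the bench (knob 39 to 83), 198 mm from the pivot. x axis along the arm to the pivot, z up: parallel to x of notch_30 when the arm is at 30. Rails 38 mm wide over all, top 38 mm high; guide posts 50 mm from the pivot, 83 mm high. Starts locked at 0, turns only with the lock slide out, stays where left
- offcut_long: loose pine offcut, 72 x 20 x 20 mm, right of the jig; origin centre of its underside
- offcut_short: loose pine offcut, 38 x 20 x 20 mm, right of the jig; origin centre of its underside
- glue: white glue bottle with yellow cap, 39 x 48 x 107 mm, standing beyond the jig; origin centre of its underside
- red_jar: glass jar with orange contents and yellow lid, 60 mm across, 75 mm high, beyond the glue; origin centre of its underside

How it is judged (in metres and radians):
On the way, in this order (a step that is already met when the one before it is completed fails the run):
1. the lock slide is drawn out to its outer stop (within 2.5 mm) (value of joint lock_slide above 0.0255 m), for 0.2 s.
2. the arm stands at the left 30 notch (within 3 degrees) (angle between the x axis of guide_knob and the x axis of notch_30, either way round below 0.052 rad), for 0.2 s.
At the end, for the whole second after the job is handed in: The arm is in the left 30 notch (30 degrees within 1.7) with the lock slide fully home (within 3 mm), and the two offcuts, the glue bottle and the jar are within 30 mm of where they stood, bottle and jar upright (angle between the x axis of guide_knob and the x axis of notch_30, either way round below 0.03 rad and value of joint lock_slide below 0.003 m and distance of each of offcut_long, offcut_short, glue, red_jar from where it was at the start of the episode below 0.03 m and angle between each of glue, red_jar's own z axis and vertical below 0.3 rad); the robot touches nothing.
It also fails if it takes over 38 s, if anything falls off the work surface, if the arm or the gripper's body presses on something with over 40 N, if the wrist force passes 120 N, or if a joint passes its speed limit or range.

ROBOT

A 7-joint arm with a two-finger parallel gripper is mounted at the origin on a cart in front of the work surface, level with it; the furniture and walls round the work are solid. World frame = base frame: x ahead of the robot, y to its left, z up, the work surface at z = 0. Lengths are in mm, angles in rad, forces in N, time in s.
With the tool pointing down it reaches from about 425 to 875 mm from the base axis. Payload 8.4 kg.
Tool frame: the origin (TCP) lies at the very end of the fingers, on their centre line; the grasp point (between the pads) lies 19 mm behind it; z points along the fingers, x is the direction in which the jaws open and shut, and the axes are right-handed (so a half turn about z gives the same grasp; the last joint's range is limited). The gripper opens to 87 mm and grips with 3 to 60 N. Pads are 19 mm wide; open, the fingers measure 117 mm over their backs; the gripper's body (75 mm by 190 mm) begins 51 mm behind the grasp point.
Start: joints at [-1.412, 0.333, 0.04, 1.465, -0.013, 1.343, -0.059], TCP at [165.723, 628.49, 222.546] pointing down, gripper open.
Joint ranges: [-2.58, 2.58], [-0.38, 2.09], [-1.3, 1.39], [0.25, 2.4], [-1.5, 4.64], [0.08, 2.09], [-2.65, 2.65]. Speed limits (rad/s): [2.22, 2.22, 2.79, 2.79, 3.14, 3.14, 3.14].

INTERFACE

Orientations are given as a unit quaternion [w, x, y, z].
In Python, from plant import bot, get_image, camera_info, ticket, models gives the robot as it stands. The module is installed in compiled form; this text tells all that it offers.
- The arm moves only by the shell command python3 -m creep 'ROWS' [OPENING]. ROWS is a JSON object of lists of equal length, an entry for each row: "offset": the shift along the world's x, y, z in cm, a list of three; "dr": the turn, a rotation vector about the world's x, y, z in rad, a list of three. A call has exactly 5 rows; each row shifts and turns the pose as measured when the row begins; what a row does not reach is not made up. A row lasts 1/8 s, in which the tool goes at most 62.5 mm and 10.7 degrees, less where a joint would pass 70% of its speed; a pose out of reach is approached as far as the arm can. A call with a gripper value outside its range is refused whole. OPENING is the finger opening in cm, from 0 to 8.7, set as the call begins (- or left out, the last holds). The fingers move at their own pace and stop on an object; the grip force is fixed at half the most. Time passes only in rows, so rows that do not move let the fingers close, or fill a call up. It gives the time, the measured TCP pose, the force and the opening at its end, in the units of the state.
- bot.state(): the state, without advancing time (a new reading comes with each control period).
- get_image(name): name is "side" or "top"; returns the picture (400x640x3 uint8, blue, green, red); there is no depth.
- camera_info(name): a dict with "camera_matrix" (3x3 intrinsics, pixels), "rvec" (rotation vector, rad) and "tvec" (3), from world to camera coordinates, as OpenCV has them. Camera axes: x right, y down, z forward; pixel columns grow to the right and rows downward; lengths in mm; the calibration is good to about 2 mm. A picture is of the moment at which its call begins. camera_info takes no time and is no camera call.
- ticket.sign_off(): hands the job in, once; it reports no verdict.
Trained networks look in the newest picture that a camera, given by its name, has taken for a name from the list of things; names that differ only in an ending like _2 or _b are one class to them, and where a whole thing is asked for, a point or a joint stands for the part that bears it (a point fixed in the world has none). Each returns a list of dicts, best first, with "conf" (0 to 1); they miss things now and then, are a little off and sometimes report something else, mostly with a low value. They report only what shows in the picture. A call takes as long as a camera call.
- models.recognise(camera, thing): "rect" ([left, top, width, height] as shares, 0 to 1, of the picture: columns of its width, rows of its height, round what is visible of it).
- models.silhouettes(camera, thing): "pixels" (400x640 bool, what is visible of it) and "rect" ([left, top, width, height] as shares, 0 to 1, of the picture: columns of its width, rows of its height, round what is visible of it).
- models.tip_of(camera, thing): "point" ([column, row] as shares, 0 to 1, of the picture: columns of its width, rows of its height: a listed point, or the origin of a listed thing).
The state is a dict: "clock": time; "joints": joint angles; "joint_vel": joint speeds; "joint_efforts": joint torques, N m; "position": TCP position; "eef_rot": TCP orientation; "force": force on the tool from outside, world axes, zero at the start; "moment": the same for the moment, N m; "grip_width": opening from 0.0 (shut) to 1.0 (fully open).
Only numpy, scipy, OpenCV 4.12 (cv2) and the standard library are available. Lean on these libraries where they do the work, as an engineer would, in place of code of your own. Each camera call takes 0.05 s, during which the arm holds its last target. There are 200 camera calls.

## Working session

There is one attempt and no reset: what is moved stays moved. The work goes in short steps, Python scripts to look and compute and a shell command to move; the robot and the scene stay as the last step left them, time stands still between calls to the robot, and variables do not carry over. Pictures are saved under pics/ and viewed, about 8 in all and at most 12, crops included, and the job is handed in when it is done.

```bash
mkdir -p pics; cat > h.py <<'E'
import numpy as np, cv2
from plant import bot,get_image,camera_info,ticket,models
def P(c):
    i=camera_info(c);K=np.array(i["camera_matrix"],float);R=cv2.Rodrigues(np.array(i["rvec"],float))[0];t=np.array(i["tvec"],float).reshape(3)
    return K,R,t
def ray(c,s,z):
    K,R,t=P(c);d=R.T@np.linalg.inv(K)@np.array([s[0]*640,s[1]*400,1]);o=-R.T@t
    return o+d*(z-o[2])/d[2]
def tri(a,b):
    M=[];
    for c,s in(('side',a),('top',b)):
        K,R,t=P(c);M.append(K@np.c_[R,t])
    X=cv2.triangulatePoints(M[0],M[1],np.array([a[0]*640,a[1]*400],float),np.array([b[0]*640,b[1]*400],float));return X[:3,0]/X[3,0]
def proj(c,X):
    K,R,t=P(c);p=K@(R@np.array(X,float)+t);return p[:2]/p[2]
E
python3 - <<'E'
from h import *
np.set_printoptions(precision=1,suppress=True)
ims=[get_image(c) for c in('side','top')]
for c,i in zip(('side','top'),ims): cv2.imwrite(f'pics/{c}0.png',i)
for n,z in(('notch_30',28),('lock_grip',58),('guide_knob',62),('offcut_long',0),('offcut_short',0),('glue',0),('red_jar',0)):
    r={}
    for c in('side','top'):
        l=models.tip_of(c,n)
        for e in l[:2]: print(n,c,round(e['conf'],2),np.array(e['point'])*[640,400],ray(c,e['point'],z))
        if l:r[c]=l[0]['point']
    if len(r)==2:print('  tri',tri(r['side'],r['top']))
print(bot.state())
E
```

```text
notch_30 side 0.61 [211.8 179.8] [348.9 263.2  28. ]
notch_30 top 0.66 [260.  292.1] [351.3 256.3  28. ]
  tri [350.7 255.5  33.9]
lock_grip side 0.61 [245.9 170.2] [419.3 246.   58. ]
guide_knob side 0.63 [270.1 154.9] [469.3 284.9  62. ]
guide_knob top 0.8 [242.2 232.9] [475.8 288.5  62. ]
  tri [471.9 288.9  59.2]
offcut_long side 0.87 [281.2 266.8] [469.6  38.2   0. ]
offcut_long top 0.83 [359.5 235.4] [467.2  39.2   0. ]
  tri [468.7  39.1  -0.9]
offcut_short side 0.59 [249.7 279.7] [414.5  16.5   0. ]
offcut_short top 0.63 [370.2 256.7] [419.9  16.6   0. ]
  tri [416.7  16.6  -0.2]
glue side 0.64 [343.8 176.5] [619.9 272.6   0. ]
red_jar side 0.71 [379.9 177. ] [694.9 260.4   0. ]
red_jar top 0.78 [260.1 134.7] [696.6 258.2   0. ]
  tri [694.9 258.1   2. ]
{'clock': 0.8, 'joints': array([-1.4,  0.3,  0. ,  1.5, -0. ,  1.3, -0.1]), 'joint_vel': array([-0., -0.,  0., -0., -0., -0.,  0.]), 'joint_efforts': array([  0. , -65.6,   1.3, -40.4,  -0.1,   0. ,   0. ]), 'position': array([165.7, 628.5, 222.6]), 'eef_rot': array([0. , 0.8, 0.6, 0. ]), 'force': array([0.7, 0. , 0.2]), 'moment': array([ 0. , -0.1,  0. ]), 'grip_width': 0.9999194609931761}
```

View pics/top0.png

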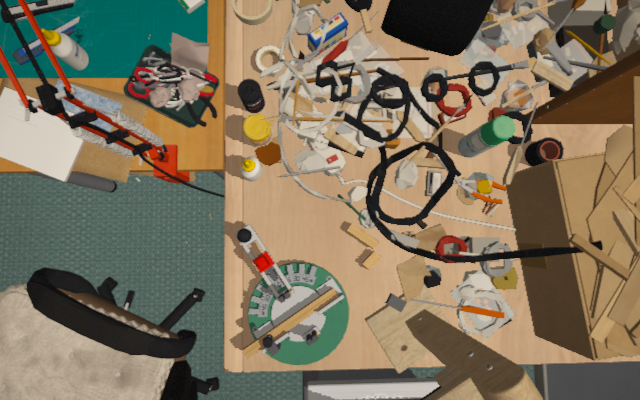

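View pics/side0.png

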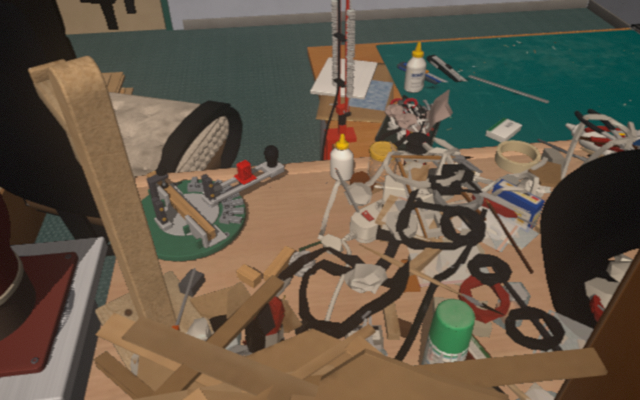

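Top view: pivot ≈(299,312), red grip (263,262), knob (244,234), loose offcuts ≈(362,240), glue (250,168) and jar (257,128). The side view agrees, and the estimated points fit the given lengths. Next I refine the arm line with the silhouettes.

```bash
python3 - <<'E'
from h import *
from scipy.spatial.transform import Rotation as Ro
np.set_printoptions(precision=1,suppress=True)
im=get_image('top');cv2.imwrite('pics/crop1.png',cv2.resize(im[210:370,220:380],None,fx=3.5,fy=3.5,interpolation=cv2.INTER_CUBIC))
side=get_image('side')
# red grip & colour blobs
pts={}
for c,i in(('top',im),('side',side)):
    h=cv2.cvtColor(i,cv2.COLOR_BGR2HSV);m=((h[...,0]<8)|(h[...,0]>172))&(h[...,1]>150)&(h[...,2]>90)
    w=np.zeros_like(m)
    if c=='top': w[245:285,240:285]=1
    else: w[155:195,215:265]=1
    y,x=np.nonzero(m&w);print(c,len(x),x.min(),x.max(),y.min(),y.max(),x.mean(),y.mean())
    pts[c]=(x.mean()/640,y.mean()/400)
    print(ray(c,pts[c],58))
k=models.tip_of('top','guide_knob');kk=models.tip_of('side','guide_knob')
print([ (e['conf'],ray('top',e['point'],62)) for e in k],[ray('side',e['point'],62) for e in kk])
q=bot.state()['eef_rot'];R=Ro.from_quat(q,scalar_first=True).as_matrix();print(R,np.degrees(np.arctan2(R[1,0],R[0,0])))
for ph in(34,37,40):
    a=np.radians(ph);u=np.array([np.cos(a),np.sin(a)])
    pv=np.array([472,287])-198*u
    print(ph,pv,pv+130*u,proj('top',[*pv,20]),proj('top',[*(pv+130*u),75]))
E
```

```text
top 256 253 273 252 272 262.84375 261.75390625
[416.3 246.9  58. ]
side 322 234 255 160 183 244.06521739130434 172.24844720496895
[415.6 239.9  58. ]
[(0.73, array([471.4, 284.8,  62. ]))] [array([469.8, 277.4,  62. ])]
[[ 0.3  1.  -0. ]
 [ 1.  -0.3  0. ]
 [-0.  -0.  -1. ]] 75.22607321549336
34 [307.9 176.3] [415.6 249. ] [298.3 311.6] [260.9 262.6]
37 [313.9 167.8] [417.7 246.1] [302.2 308.7] [262.4 261.5]
40 [320.3 159.7] [419.9 243.3] [306.  305.5] [263.7 260.4]
```

View pics/crop1.png

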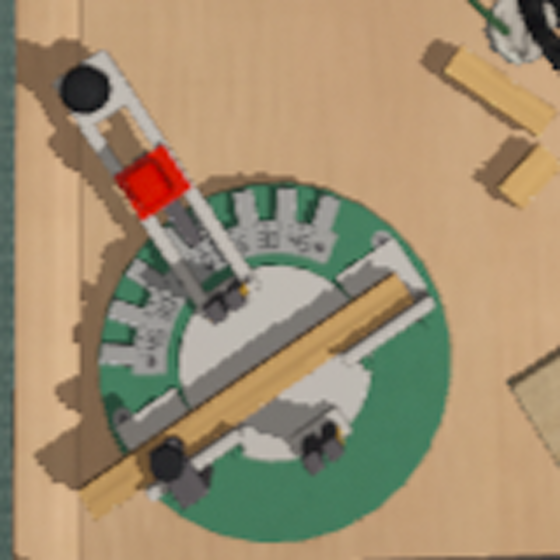

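The strip's slope puts the arm direction at phi ≈ 34° from world x. That gives pivot ≈(308,175), grip ≈(416,247), knob ≈(472,286), and predicts notch_30 at (349,260), which agrees with the measurement. Moving in, turning the jaws across the arm (yaw 75→124°).

```bash
python3 -m creep '{"offset":[[2.5,-3.8,0],[2.5,-3.8,0],[2.5,-3.8,0],[2.5,-3.8,0],[2.5,-3.8,0]],"dr":[[0,0,0.085],[0,0,0.085],[0,0,0.085],[0,0,0.085],[0,0,0.085]]}' 6
python3 -m creep '{"offset":[[2.5,-3.8,0],[2.5,-3.8,-1],[2.5,-3.8,-2],[2.5,-3.8,-2],[2.5,-3.8,-2]],"dr":[[0,0,0.085],[0,0,0.085],[0,0,0.085],[0,0,0.085],[0,0,0.085]]}'
python3 - <<'E'
from h import *
from scipy.spatial.transform import Rotation as Ro
s=bot.state();R=Ro.from_quat(s['eef_rot'],scalar_first=True).as_matrix();print(s['position'],np.degrees(np.arctan2(R[1,0],R[0,0])),R[:,2],s['joints'],s['clock'],s['grip_width'])
a,b=get_image('top'),get_image('side')
c=lambda i:cv2.resize(i,None,fx=2.5,fy=2.5,interpolation=cv2.INTER_CUBIC)
cv2.imwrite('pics/c2.png',np.hstack([c(a[190:350,210:370]),c(b[60:220,180:340])]))
E
```

```text
clock: 1.62
position: [290.5, 435.3, 221.9]
eef_rot: [-0.0, 0.638, 0.77, -0.0]
force: [0.4, -0.2, -0.7]
grip_width: 0.695
clock: 2.25
position: [420.2, 239.6, 153.2]
eef_rot: [-0.0, 0.455, 0.89, 0.004]
force: [1.0, 0.1, -0.1]
grip_width: 0.685
[420.19216855 239.63284418 153.18422734] 125.86544583295678 [ 0.00257472  0.00696152 -0.99997245] [-0.90795701  0.03406131  0.30917389  1.96698157 -0.01616293  1.13616155
  1.6045331 ] 2.25 0.684926905752078
```

View pics/c2.png

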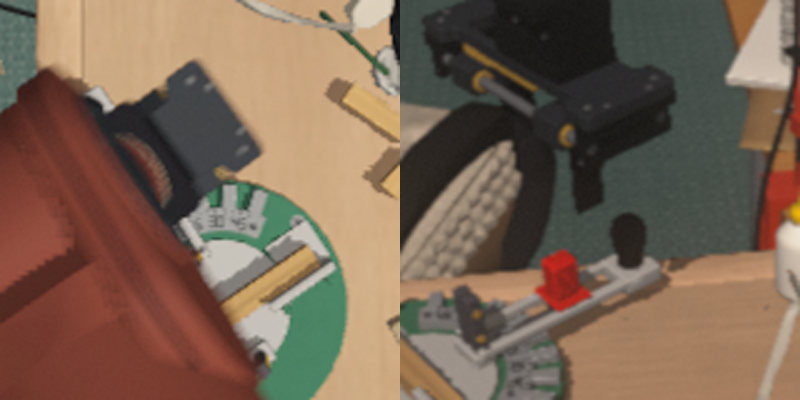

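The tool is over the grip: the side crop shows the fingertip at about (587,210), above the red grip at (560,278), and the arm hides the grip from the top camera. I'll correct xy while descending.

```bash
python3 -m creep '{"offset":[[-0.4,0.7,-1.5],[0,0,-2],[0,0,-2],[0,0,-1],[0,0,0]],"dr":[[0,0,-0.03],[0,0,0],[0,0,0],[0,0,0],[0,0,0]]}'
python3 - <<'E'
from h import *
a,b=get_image('top'),get_image('side')
for z in(60,): print(proj('side',[416,247,49]),proj('side',bot.state()['position']))
cv2.imwrite('pics/c3.png',cv2.resize(b[100:220,180:320],None,fx=5,fy=5,interpolation=cv2.INTER_CUBIC))
E
```

```text
clock: 2.98
position: [413.8, 248.2, 83.4]
eef_rot: [-0.001, 0.473, 0.881, 0.002]
force: [-0.1, 0.5, 0.7]
grip_width: 0.69
[244.61301031 173.66633295] [242.05294046 158.85558986]
```

View pics/c3.png

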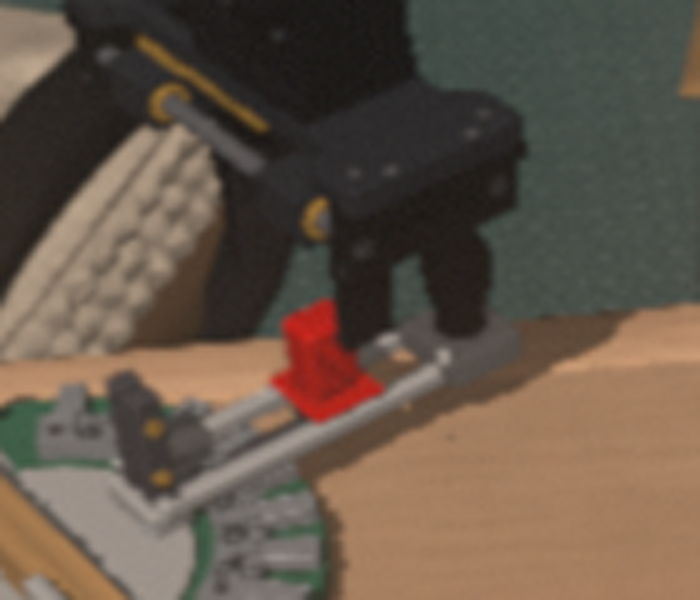

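The fingers straddle the red grip: near fingertip at crop (360,345), far one at (235,335), grip top at (312,312). The projected TCP agrees. Descending and closing.

```bash
python3 -m creep '{"offset":[[0.2,-0.1,-1.5],[0,0,-1.2],[0,0,-0.6],[0,0,0],[0,0,0]],"dr":[[0,0,0],[0,0,0],[0,0,0],[0,0,0],[0,0,0]]}'
```

```text
clock: 3.7
position: [417.2, 247.5, 49.9]
eef_rot: [-0.0, 0.473, 0.881, 0.004]
force: [-0.1, -0.5, 0.5]
grip_width: 0.687
```

```bash
python3 -m creep '{"offset":[[0,0,0],[0,0,0],[0,0,0],[0,0,0],[0,0,0]],"dr":[[0,0,0],[0,0,0],[0,0,0],[0,0,0],[0,0,0]]}' 1
python3 -m creep '{"offset":[[0,0,0],[0,0,0],[0,0,0],[0,0,0],[0,0,0]],"dr":[[0,0,0],[0,0,0],[0,0,0],[0,0,0],[0,0,0]]}'
```

```text
clock: 4.32
position: [417.6, 248.2, 50.8]
eef_rot: [-0.0, 0.473, 0.881, 0.005]
force: [0.4, 1.8, -0.6]
grip_width: 0.224
clock: 4.95
position: [417.6, 248.2, 50.8]
eef_rot: [-0.0, 0.474, 0.881, 0.005]
force: [-1.4, 0.6, -0.4]
grip_width: 0.229
```

Gripped at 19.9 mm. Pulling out along the arm.

```bash
python3 -m creep '{"offset":[[0.6,0.4,0],[0.6,0.4,0],[0.6,0.4,0],[0.5,0.35,0],[0,0,0]],"dr":[[0,0,0],[0,0,0],[0,0,0],[0,0,0],[0,0,0]]}'
```

```text
clock: 5.58
position: [439.8, 262.8, 50.6]
eef_rot: [-0.002, 0.474, 0.881, 0.001]
force: [-6.9, -3.1, 13.4]
grip_width: 0.225
```

```bash
python3 -m creep '{"offset":[[0.3,0.2,0],[0.3,0.2,0],[0,0,0],[0,0,0],[0,0,0]],"dr":[[0,0,0],[0,0,0],[0,0,0],[0,0,0],[0,0,0]]}'
```

```text
clock: 6.2
position: [439.8, 262.7, 50.6]
eef_rot: [-0.007, 0.474, 0.881, -0.006]
force: [-4.5, -3.7, 4.7]
grip_width: 0.226
```

```bash
python3 -m creep '{"offset":[[0,0,0],[0,0,0],[0,0,0],[0.4,0.27,0],[0.4,0.27,0]],"dr":[[0,0,0],[0,0,0],[0,0,0],[0,0,0],[0,0,0]]}'
python3 - <<'E'
from h import *
b=get_image('side')
cv2.imwrite('pics/c4.png',cv2.resize(b[100:220,180:320],None,fx=5,fy=5,interpolation=cv2.INTER_CUBIC))
for e in models.tip_of('side','lock_grip'): print(e['conf'],ray('side',e['point'],58))
for e in models.tip_of('side','guide_knob'): print(e['conf'],ray('side',e['point'],62))
E
```

```text
clock: 6.82
position: [440.7, 263.3, 50.0]
eef_rot: [-0.013, 0.474, 0.88, -0.015]
force: [-22.7, -14.2, 27.6]
grip_width: 0.233
0.62 [442.88807708 268.78749821  58.        ]
0.76 [472.94658465 277.6586401   62.        ]
```

View pics/c4.png

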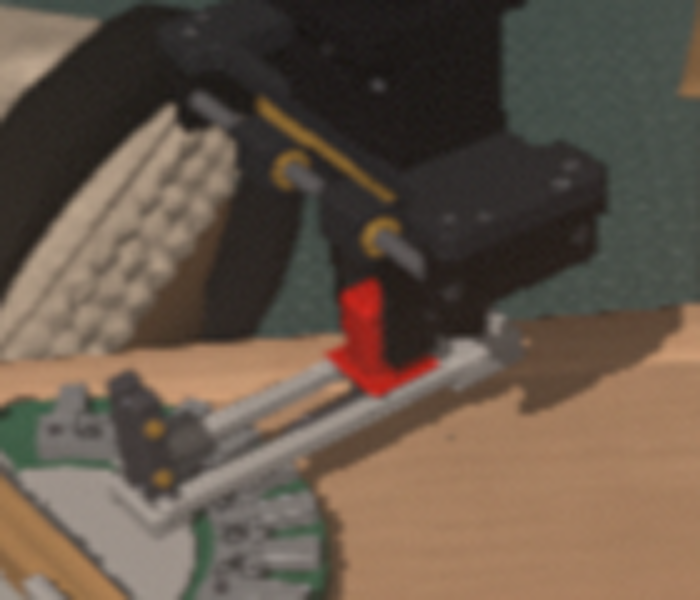

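The slide is at its outer stop: the red plate meets the knob block at crop (440,360), and the pull meets 27 N. Now the swing about (308,175), with a slight outward bias and a tilt correction.

```bash
python3 -m creep '{"offset":[[0.05,0.05,0],[-0.75,1.15,0],[-0.85,1.1,0],[-0.95,1.0,0],[-1.0,0.95,0]],"dr":[[0.014,-0.03,0],[0,0,0.087],[0,0,0.087],[0,0,0.087],[0,0,0.087]]}'
python3 - <<'E'
from h import *
from scipy.spatial.transform import Rotation as Ro
s=bot.state();R=Ro.from_quat(s['eef_rot'],scalar_first=True).as_matrix();d=s['position'][:2]-[308,175];print(np.degrees(np.arctan2(R[1,0],R[0,0]))-90,R[:,2],np.hypot(*d),np.degrees(np.arctan2(d[1],d[0])),s['force'])
E
```

```text
clock: 7.6
position: [402.9, 303.8, 50.2]
eef_rot: [-0.004, 0.312, 0.95, -0.005]
force: [-5.8, -7.6, 10.9]
grip_width: 0.229
53.651750981802564 [-0.01109739 -0.00787088 -0.99990744] 159.99802181383083 53.63604687439014 [-5.75774955 -7.6040702  10.85290147]
```

```bash
python3 -m creep '{"offset":[[-1.15,0.9,0],[-1.2,0.8,0],[0.03,0.06,0],[0.03,0.06,0],[0.03,0.06,0]],"dr":[[0,0,0.09],[0,0,0.09],[0,0,0],[0,0,0],[0,0,0]]}'
python3 - <<'E'
from h import *
from scipy.spatial.transform import Rotation as Ro
np.set_printoptions(precision=2,suppress=True)
s=bot.state();R=Ro.from_quat(s['eef_rot'],scalar_first=True).as_matrix();d=s['position'][:2]-[308,175];print(np.degrees(np.arctan2(R[1,0],R[0,0]))-90,R[:,2],np.hypot(*d),np.degrees(np.arctan2(d[1],d[0])),s['force'])
b=get_image('side');a=get_image('top')
c=lambda i:cv2.resize(i,(400,400),interpolation=cv2.INTER_CUBIC)
cv2.imwrite('pics/c5.png',np.hstack([c(a[230:350,220:340]),c(b[110:230,150:270])]))
for n,z in(('guide_knob',62),('lock_grip',58),('notch_30',28)):
  for k in('side','top'):
    for e in models.tip_of(k,n): 
      p=ray(k,e['point'],z);print(n,k,e['conf'],p,np.degrees(np.arctan2(p[1]-175,p[0]-308)))
E
```

```text
clock: 8.22
position: [376.8, 320.2, 50.2]
eef_rot: [-0.006, 0.222, 0.975, -0.01]
force: [-3.7, -5.7, 8.3]
grip_width: 0.224
64.31279101263956 [-0.02 -0.02 -1.  ] 160.6372500565024 64.63736248772372 [-3.74 -5.7   8.33]
guide_knob side 0.65 [392.15 360.39  62.  ] 65.58650503015424
lock_grip side 0.82 [379.88 325.57  58.  ] 64.48021116079991
lock_grip side 0.47 [663.9  189.68  58.  ] 2.3626379828512687
notch_30 side 0.71 [350.87 247.94  28.  ] 59.55754424852854
notch_30 side 0.68 [609.16 243.77  28.  ] 12.863455134372145
notch_30 top 0.41 [465.8   43.65  28.  ] -39.773300650627945
```

View pics/c5.png

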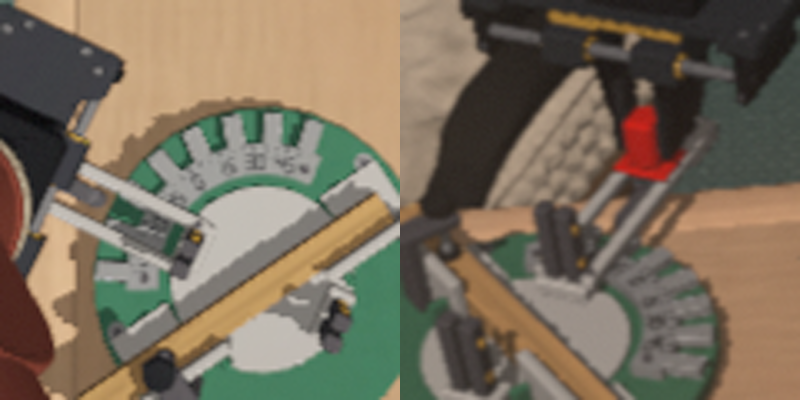

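The arm stands at the 30 notch: in the top crop its rails straddle the notch around (150,225), and the tool has turned about 30.9° from the start angle. I'll take off 0.8° and push home along the arm.

```bash
python3 -m creep '{"offset":[[0.2,-0.1,0],[-0.15,-0.35,0],[-0.25,-0.55,0],[-0.3,-0.6,0],[-0.3,-0.6,0]],"dr":[[0.02,-0.02,-0.015],[0,0,0],[0,0,0],[0,0,0],[0,0,0]]}'
```

```text
clock: 9.25
position: [368.7, 299.9, 50.3]
eef_rot: [0.001, 0.229, 0.973, 0.003]
force: [-0.5, 3.3, -1.6]
grip_width: 0.226
```

```bash
python3 -m creep '{"offset":[[-0.2,-0.45,0],[-0.2,-0.4,0],[-0.1,-0.2,0],[-0.1,-0.25,0],[-0.15,-0.3,0]],"dr":[[0,0,0],[0,0,0],[0,0,0],[0,0,0],[0,0,0]]}'
```

```text
clock: 9.88
position: [365.2, 293.7, 50.8]
eef_rot: [0.006, 0.227, 0.974, 0.014]
force: [10.3, 17.6, -21.8]
grip_width: 0.223
```

The TCP radius is 131.8 mm, the same as at the first grasp with the slide home, and the push meets a firm 20 N stop. Relax, release and lift.

```bash
python3 -m creep '{"offset":[[0,0,0],[0,0,0],[0,0,0],[0,0,0],[0,0,0]],"dr":[[0,0,0],[0,0,0],[0,0,0],[0,0,0],[0,0,0]]}' 5
python3 -m creep '{"offset":[[0,0,0.5],[0,0,2],[0,0,3],[0,0,4],[0,0,4]],"dr":[[0,0,0],[0,0,0],[0,0,0],[0,0,0],[0,0,0]]}'
python3 -m creep '{"offset":[[-1,4,1],[-2,5,0],[-2,5,0],[-2,5,0],[-2,5,0]],"dr":[[0,0,0],[0,0,0],[0,0,0],[0,0,0],[0,0,0]]}'
python3 -m creep '{"offset":[[-2,5,0],[-2,5,0],[0,0,0],[0,0,0],[0,0,0]],"dr":[[0,0,0],[0,0,0],[0,0,0],[0,0,0],[0,0,0]]}'
python3 - <<'E'
from h import *
np.set_printoptions(precision=1,suppress=True)
b=get_image('side');a=get_image('top')
c=lambda i:cv2.resize(i,(400,400),interpolation=cv2.INTER_CUBIC)
cv2.imwrite('pics/c6.png',np.hstack([c(a[220:350,220:350]),c(b[110:230,150:270])]))
pv=np.array([308,175])
for n,z in(('guide_knob',62),('lock_grip',58),('offcut_long',0),('offcut_short',0),('glue',0),('red_jar',0)):
  for k in('side','top'):
    for e in models.tip_of(k,n)[:1]:
      p=ray(k,e['point'],z);d=p[:2]-pv;print(n,k,round(e['conf'],2),p,np.hypot(*d),np.degrees(np.arctan2(d[1],d[0])))
E
```

```text
clock: 10.5
position: [365.5, 291.5, 50.6]
eef_rot: [0.006, 0.227, 0.974, 0.013]
force: [-0.9, -0.4, 0.4]
grip_width: 0.563
clock: 11.12
position: [363.6, 289.3, 187.9]
eef_rot: [0.005, 0.227, 0.974, 0.01]
force: [0.0, 0.9, -0.7]
grip_width: 0.574
clock: 11.75
position: [275.3, 533.8, 205.6]
eef_rot: [0.007, 0.232, 0.973, 0.015]
force: [1.8, 1.1, 0.9]
grip_width: 0.574
clock: 12.38
position: [230.8, 639.0, 205.3]
eef_rot: [0.007, 0.23, 0.973, 0.015]
force: [-0.5, 0.5, 0.6]
grip_width: 0.576
guide_knob side 0.71 [392.1 351.9  62. ] 195.90496848354647 64.57254896589735
guide_knob top 0.89 [398.4 352.5  62. ] 199.18348908761726 63.01613769645306
lock_grip side 0.92 [360.3 295.3  58. ] 131.16493696222486 66.50669052445711
lock_grip top 0.58 [364.6 291.7  58. ] 129.65439038938186 64.14064404585363
offcut_long side 0.82 [471.3  35.8   0. ] 214.5473918035751 -40.447801908457734
offcut_long top 0.69 [468.2  38.3   0. ] 210.59869344270658 -40.46411158160015
offcut_short side 0.69 [692.9 264.1   0. ] 395.1210829999398 13.038150114259958
offcut_short top 0.57 [419.5  15.7   0. ] 194.46738203829634 -55.02339890584548
glue side 0.59 [615.8 271.1   0. ] 322.46186859722445 17.33046579625074
glue top 0.72 [615.9 271.5   0. ] 322.6476481786489 17.406127370966395
red_jar side 0.89 [691.9 247.6   0. ] 390.71730398618706 10.701234039628163
red_jar top 0.89 [698.8 255.5   0. ] 399.0415401975165 11.637363169023791
```

View pics/c6.png

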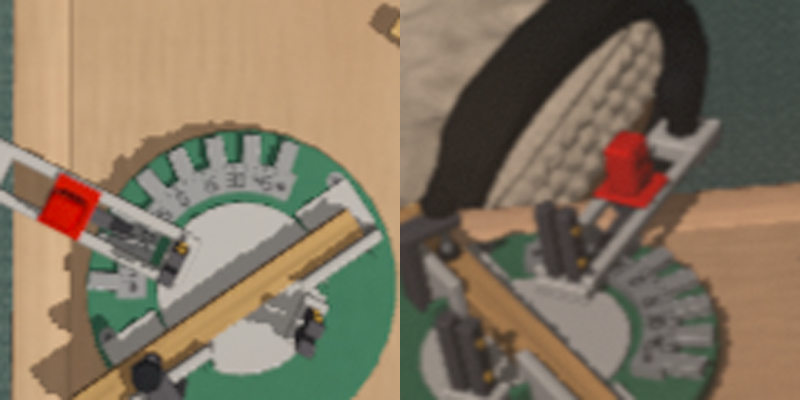

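The final view shows the grip near the disc rim at crop (70,207), with the arm over the 30 notch and one notch (45) beyond it. Grip to knob measures 69.6 mm, against 68 mm when fully home. Handing in.

```bash
python3 -c "
from plant import ticket
print(ticket.sign_off())"
```

```text
the job is handed in; nothing more can be done
None
```

The guide is set and locked at the left 30 notch, and the job was handed in at about 13 s of the 38 s allowed; sign-off reported no verdict. I gripped the red lock slide, drew it out until it met about 27 N at the stop, swung the arm about 30° to the left, and pushed the slide home. I then released it and backed the robot well clear.

**Lock slide:** While still gripped, it reached the same distance from the pivot as at the start (131.8 mm), against a firm stop of about 20 N. After release, the top camera put the grip about 130 mm from the pivot and 69.6 mm from the knob (nominal 68 mm), so it is home within measuring error.

**Arm angle:** The arm measured 63–64.6° at the knob, against an expected 64° (start angle about 34° plus 30°). One side-camera reading of the grip gave 66.5°, which I put down to camera error of a few millimetres. The last picture shows one notch, the 45, beyond the arm.

**Things around the jig:** The long offcut, glue and jar measured within about 13 mm of where they first stood. The short offcut matched in the top camera only; the side camera's final reading for it landed on the jar, so I took it as a false detection. I never moved near any of them. I did not measure whether the bottle and jar are upright.

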